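Set the dosing dial to the collar line and start the unit

TASK

On the white dosing unit, push the black peg to turn the round dial until the dial's index line meets the long line on the collar round it, the one with the lug; then take the finger off the peg and press the large round key right down and let it come up again. Work only by pushing with a fingertip: do not lift or shove the unit, leave the collar and the small key alone, and do not disturb the glassware and other things around.

Things in the scene. Friction and masses are not known exactly. Their poses are not given: they have to be found in the camera images.
- unit: white dosing unit, 220 (x) by 300 (y) by 70 mm high, about 3 kg, loose on the bench, flat top at 70 mm. Origin: centre of its underside; z up; x points away from the robot at yaw 0. In its frame the dial axis is vertical at x 0, y +50 mm; the large key is at x -65, y -110 mm, the small key at x +65, y -110 mm
- dial (a joint): turn of the aluminium dial, rad, clockwise from above; at 0 its index line points along the unit's +x, the peg along -x. Disc 132 mm across, its face 18 mm above the unit's top. Light friction (about 1.5 N at the peg), stays where left, stops at -1.7 and +1.7. It starts 0.6 to 2.4 rad short of the collar's line, so it must be turned clockwise
- collar (a joint): setting of the collar, rad, same sense and zero as the dial: the lines meet when both read the same. Aluminium ring round the dial, 138 to 172 mm diameter, level with the dial's face, very stiff; leave alone. It has short thin ticks and one long thick black line (4 mm wide, across its whole width onto a 10 mm wide lug on its outer edge): the target
- dial_index (a point): outer end of the dial's index line (black, 4 mm wide, 26 mm long, running out to the dial's rim), taken 67.5 mm from the dial axis at the height of the dial's face; it is on the far side of the axis from the peg
- collar_line (a point): inner end of the collar's long line, also 67.5 mm from the dial axis and at the same height; coincides with point dial_index when the lines meet
- peg_top (a point): centre of the top of the black upright peg on the dial, 12 mm in diameter, standing 30 mm above the dial's face (its top 118 mm above the bench), 42 mm from the dial axis
- start_key (a joint): travel of the large key, m: 0 up, 0.006 fully down; sprung, 1.5 N to start, 5 N fully down
- start_key_top (a point): centre of the top of the large round white key (30 mm across), 14 mm above the unit's top when up; pressed straight down
- stop_key (a joint): travel of the small key, m: 0 up, 0.006 fully down; to be left alone
- stop_key_top (a point): centre of the top of the small round white key (16 mm across), 14 mm above the unit's top
- vial_keys: small glass sample vial with a white cap, 22 mm across, 45 mm tall, standing upright on the unit's top between the two keys; origin at the middle of its underside; a bystander
- vial_deck: small glass sample vial with a black cap, 22 mm across, 50 mm tall, standing upright on the unit's top near its far left corner; origin at the middle of its underside; a bystander
- flask: amber round flask fixed in a cork ring of 90 mm diameter, 152 mm tall in all, upright on the bench left of the unit; origin at the middle of its underside; a bystander
- jar: glass jar with a black lid, 70 mm across, 100 mm tall, upright on the bench right of the unit; origin at the middle of its underside; a bystander
- cork_ring: empty cork ring, 90 mm across, 30 mm tall, flat on the bench to the left; origin at the middle of its underside; a bystander
- beaker: empty glass beaker, 68 mm across, 85 mm tall, upright on the bench to the right; origin at the middle of its underside; a bystander
- spatula: steel spatula, 190 mm long, lying on the bench near left; origin at the middle of its underside; a bystander

How it is judged:
By the outcome, as a careful person would: the job done as asked, in the order asked, and still so for the second after the job is handed in, with the robot touching nothing.
It also fails if it takes over 54 s, if anything falls off the work surface, if the arm or the gripper's body presses on something with over 40 N, if the wrist force passes 120 N, or if a joint passes its speed limit or range.

ROBOT

A 7-joint arm with a two-finger parallel gripper is mounted at the origin on the work surface. World frame = base frame: x ahead of the robot, y to its left, z up, the work surface at z = 0. Lengths are in mm, angles in rad, forces in N, time in s.
With the tool pointing down it reaches from about 400 to 875 mm from the base axis. Payload 6.5 kg.
Tool frame: the origin (TCP) lies at the very end of the fingers, on their centre line; the grasp point (between the pads) lies 19 mm behind it; z points along the fingers, y is the line along which they close (so a half turn about z gives the same grasp; the last joint's range is limited). The gripper opens to 85 mm and grips with 20 to 120 N. Pads are 22 mm wide; open, the fingers measure 114 mm over their backs; the gripper's body (76 mm by 85 mm) begins 54 mm behind the grasp point. The pads swing forward as they close: fully open they stand 13 mm farther back than shut.
Start: joints at [1.252, 0.536, -0.004, 1.538, 0.003, 1.067, -0.071], TCP at [162.571, -629.334, 199.79] pointing down, gripper open.
Joint ranges: [-2.7, 2.7], [-0.37, 2.16], [-1.27, 1.26], [0.24, 2.4], [-1.31, 4.45], [0.19, 1.91], [-2.76, 2.76]. Speed limits (rad/s): [2.39, 2.39, 3.14, 3.14, 3.14, 3.14, 3.14].

INTERFACE

Orientations are given as a unit quaternion [w, x, y, z].
In Python, from workcell import bot gives the robot as it stands.
- The arm moves only by the tool carry_out, never from a script. Its argument "commands" is a list of rows, each a list of 5 numbers: the shift along the tool's x, y, z in units of 0.1 m (1.0 is 0.1 m), then the turn about the tool's z in units of 0.5 rad (1.0 is 0.5 rad), then the opening, from 0 (shut) to 1 (fully open). A call has exactly 8 rows; each row shifts and turns the commanded pose from where the row before left it, along the tool's axes as they then stand; what a row does not reach is not made up. A row lasts 1/8 s, in which the tool goes at most 62.5 mm and 10.7 degrees, less where a joint would pass 70% of its speed; a pose out of reach is approached as far as the arm can. A call with a number of a shift or a turn outside -1 to 1 is refused whole. A call with a gripper value outside its range is refused whole. The fingers move at their own pace and stop on an object; "force" is the grip in N (left out, the last holds). Time passes only in rows, so rows that do not move let the fingers close, or fill a call up. It gives the time, the measured TCP pose, the force, the opening and the grip force at its end, in the units of the state.
- bot.get_obs(): the state, without advancing time (a new reading comes with each control period).
- bot.get_image(name): name is "scene" or "top"; returns a dict with "color" (420x560x3 uint8, red, green, blue), "fx", "fy", "cx", "cy" (pixels), "R" (3x3) and "t" (3): a world point X has camera coordinates R X + t. Camera axes: x right, y down, z forward; pixel columns grow to the right and rows downward; lengths in mm; the calibration is good to about 2 mm. A picture is of the moment at which its call begins. There is no depth.
- bot.hand_in(): hands the job in; it is judged then, once.
The state is a dict: "t": time; "joint_positions": joint angles; "dq": joint speeds; "joint_torque": joint torques, N m; "eef_pos": TCP position; "eef_rot": TCP orientation; "wrist_force": force on the tool from outside, world axes, zero at the start; "moment": the same for the moment, N m; "gripper_width": opening from 0.0 (shut) to 1.0 (fully open); "grip_force": force on a finger pad.
Only numpy, scipy, OpenCV 4.12 (cv2) and the standard library are available. Lean on these libraries where they do the work, as an engineer would, in place of code of your own. Each camera call takes 0.05 s, during which the arm holds its last target. There are 200 camera calls.

## Working session

There is one attempt and no reset: what is moved stays moved. The work goes in short steps, Python scripts to look and compute and a tool call to move; the robot and the scene stay as the last step left them, time stands still between calls to the robot, and variables do not carry over. Pictures are saved under pics/ and viewed, at most 10 in all, crops included, and the job is handed in when it is done.

Besides the shell and the picture viewer there is one more tool, called by a JSON object that holds its "op" and its "data". carry_out: Moves the arm, as the interface text tells. Shifts and turns lie within -1 to 1; 1 stands for 0.1 m of shift or 0.5 rad of turn. Its arguments: {"type":"object","properties":{"commands":{"type":"array"},"force":{"type":"number"}},"required":["commands"]}

```bash
mkdir -p pics
cat > h.py <<'E'
import numpy as np,cv2,pickle
from workcell import bot
def shot(n,fn):
    im=bot.get_image(n); pickle.dump(im,open(f'pics/{fn}.pkl','wb')); cv2.imwrite(f'pics/{fn}.png',im['color'][:,:,::-1]); return im
def load(fn): return pickle.load(open(f'pics/{fn}.pkl','rb'))
def ray(im,u,v,z):
    R=np.array(im['R']);t=np.array(im['t']);c=-R.T@t
    d=R.T@np.array([(u-im['cx'])/im['fx'],(v-im['cy'])/im['fy'],1]); return c+d*(z-c[2])/d[2]
def proj(im,X):
    p=np.array(im['R'])@np.array(X)+np.array(im['t']); return np.array([im['fx']*p[0]/p[2]+im['cx'],im['fy']*p[1]/p[2]+im['cy']])
E
python3 - <<'E'
from h import *
for n in('top','scene'):
    im=shot(n,n+'0'); print(n,im['fx'],im['cx'],im['cy'],np.round(-np.array(im['R']).T@np.array(im['t'])),np.round(im['R'],2).tolist())
o=bot.get_obs(); print(o)
a=[cv2.imread(f'pics/{n}0.png') for n in('top','scene')]
E
```

```text
top 526.7638965854969 287.68815492420384 206.60141993356098 [ 309.   20. 1551.] [[-0.02, -1.0, 0.01], [-0.99, 0.02, -0.12], [0.12, -0.01, -0.99]]
scene 396.2871510130479 273.6146804423723 219.14645041745996 [ 961. -275.  783.] [[0.51, 0.86, -0.01], [0.66, -0.4, -0.63], [-0.55, 0.31, -0.77]]
{'t': 0.1, 'joint_positions': array([ 1.25183352,  0.53710687, -0.00442526,  1.538736  ,  0.00261068,
        1.06728546, -0.07119858]), 'dq': array([ 2.18973430e-04, -3.01245332e-03,  7.11790440e-04, -6.69778170e-04,
       -9.98006204e-04,  2.56318633e-04, -4.41842324e-06]), 'joint_torque': array([ 3.44861292e-03, -5.84566283e+01,  1.05249904e+00, -2.59776127e+01,
        1.26669792e-02,  4.60349358e-03,  1.59938043e-05]), 'eef_pos': array([ 162.37635668, -628.77858317,  199.0051295 ]), 'eef_rot': array([-7.48070880e-04,  9.92019998e-01,  1.26078302e-01, -1.60269934e-04]), 'wrist_force': array([0.04593786, 0.14537481, 0.26271785]), 'moment': array([0.00093121, 0.02609616, 0.03249048]), 'grip_force': 0.0, 'gripper_width': 0.9982531312409649}
```

View pics/top0.png

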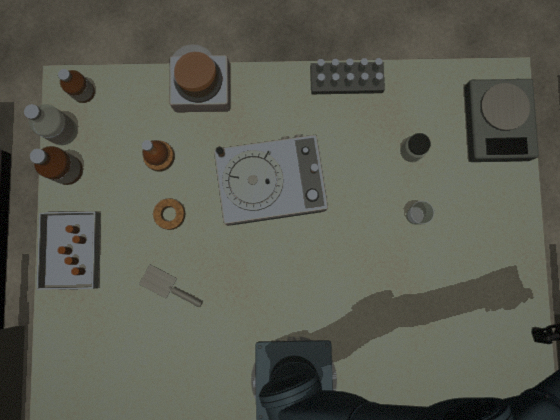

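View pics/scene0.png

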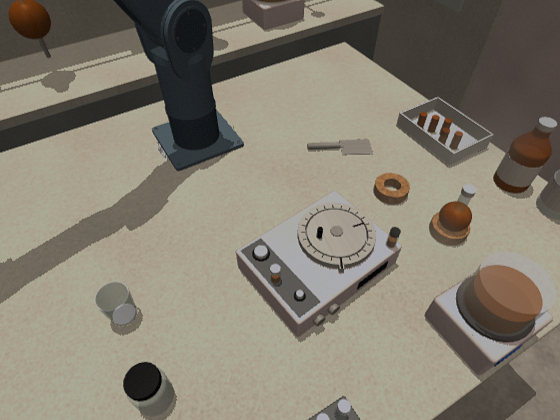

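The top view shows the unit centred near (271,180), peg at about (267,181), index pointing left (233,177) and collar line near (268,153). I'll enlarge both.

Run:
```python
from h import *
for n,(x,y,w,h) in {'top':(205,125,130,105),'scene':(230,180,180,150)}.items():
    a=cv2.imread(f'pics/{n}0.png')[y:y+h,x:x+w]; s=780//w if n=='top' else 4
    a=cv2.resize(a,None,fx=s,fy=s,interpolation=cv2.INTER_CUBIC); a=cv2.convertScaleAbs(a,alpha=1.3)
    for k in range(0,w,10):
        cv2.line(a,(k*s,0),(k*s,6),(0,0,255),1); cv2.putText(a,str(x+k),(k*s,16),0,.35,(0,0,255))
    for k in range(0,h,10): cv2.line(a,(0,k*s),(6,k*s),(0,0,255),1); cv2.putText(a,str(y+k),(8,k*s+4),0,.35,(0,0,255))
    cv2.imwrite(f'pics/{n}c.png',a[:600])
```

```text
(no output)
```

View pics/topc.png

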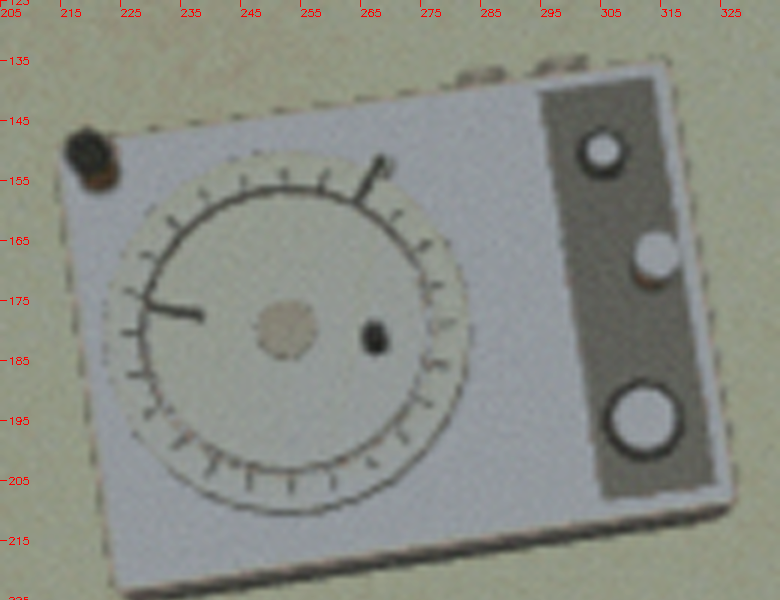

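View pics/scenec.png

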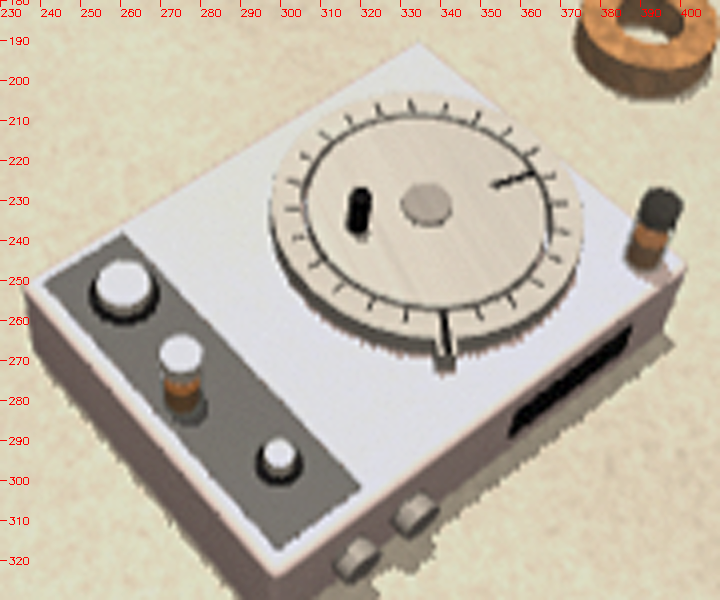

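The crops show the dial centre, index, collar line, peg and keys clearly. Next I convert them to positions and compare the two cameras.

Run:
```python
from h import *
T=load('top0');S=load('scene0')
P={'c':((286,330),(426,206),88),'idx':((148,306),(533,172),88),'line':((357,203),(442,311),88),'peg':((374,330),(360,191),118),'key':((644,420),(125,282),84),'small':((603,151),(280,453),84),'vial':((657,252),(182,352),115),'deck':((88,148),(662,205),120)}
R={}
for k,(a,b,z) in P.items():
    p=ray(T,205+(a[0]+.0)/6,125+a[1]/6,z);q=ray(S,230+b[0]/4,180+b[1]/4,z);R[k]=(p+q)[:2]/2;print(k,p[:2].round(1),q[:2].round(1))
for i in (0,1):
    print('-- cam',i)
    g={k:ray((T,S)[i],*((205+v[0][0]/6,125+v[0][1]/6) if i==0 else (230+v[1][0]/4,180+v[1][1]/4)),v[2])[:2] for k,v in P.items()}
    an=lambda v:np.arctan2(v[1],v[0])
    u=an(g['c']-(g['key']+g['small'])/2)-np.pi/2; u2=an(g['small']-g['key'])
    print('yaw',u,u2,'idx',an(g['idx']-g['c']),'line',an(g['line']-g['c']),'peg',an(g['peg']-g['c']), [np.linalg.norm(g[k]-g['c']).round(1) for k in('idx','line','peg')], np.linalg.norm(g['small']-g['key']))
```

```text
c [564.3 102.6] [568.6 104.5]
idx [576.9 167.1] [579.9 169.8]
line [624.3  68.4] [628.9  70.8]
peg [558.3  60.5] [559.4  64.2]
key [519.1 -64.4] [525.  -61.1]
small [648.1 -48.3] [653.6 -45.5]
vial [592.9 -70.7] [595.4 -66.9]
deck [645.6 191.1] [649.7 193. ]
-- cam 0
yaw 0.1207956607262397 0.12415897360981525 idx 1.3775824365202278 line -0.5174758562318068 peg -1.71234630667789 [np.float64(65.8), np.float64(69.1), np.float64(42.5)] 130.06528496493692
-- cam 1
yaw 0.13054441535707428 0.1202634619298423 idx 1.3983736730158376 line -0.5101746199296516 peg -1.7946273993808382 [np.float64(66.2), np.float64(69.1), np.float64(41.4)] 129.50959442975196
```

Positions are consistent between the two cameras: dial centre ≈ (566.5,103.5), yaw 0.123, turn needed ≈ 1.90 rad, peg at world angle −1.75. I'll move over the far side of the peg with fingers shut, then turn the tool.

{"op": "carry_out", "data": {"commands": [[0.363,-0.349,0,0,0],[0.363,-0.349,0,0,0],[0.363,-0.349,0,0,0],[0.363,-0.349,0,0,0],[0.363,-0.349,0,0,0],[0.363,-0.349,0,0,0],[0.363,-0.349,0,0,0],[0.363,-0.349,0,0,0]], "force": 30}}

```text
t: 1.1
eef_pos: [374.4, -284.8, 199.7]
eef_rot: [-0.0, 0.992, 0.126, -0.0]
wrist_force: [1.2, -0.8, 0.2]
gripper_width: -0.0
grip_force: 0.0
```

{"op": "carry_out", "data": {"commands": [[0.363,-0.349,0,0,0],[0.363,-0.349,0,0,0],[0.363,-0.349,0,0,0],[0.363,-0.349,0,0,0],[0.363,-0.349,0,0,0],[0.363,-0.349,0,0,0],[0.363,-0.349,0,0,0],[0.363,-0.349,0,0,0]]}}

```text
t: 2.1
eef_pos: [585.7, 57.8, 199.4]
eef_rot: [0.0, 0.992, 0.126, -0.0]
wrist_force: [0.6, -0.5, 0.8]
gripper_width: -0.005
grip_force: 0.0
```

{"op": "carry_out", "data": {"commands": [[0,0,0,-0.339,0],[0,0,0,-0.339,0],[0,0,0,-0.339,0],[0,0,0,-0.339,0],[0,0,0,-0.339,0],[0,0,0,-0.339,0],[0,0,0,-0.339,0],[0,0,0,-0.339,0]]}}

```text
t: 3.1
eef_pos: [584.8, 56.4, 199.3]
eef_rot: [-0.0, 0.692, 0.722, -0.0]
wrist_force: [0.4, 0.0, 0.3]
gripper_width: -0.002
grip_force: 0.0
```

{"op": "carry_out", "data": {"commands": [[0,0,0,-0.339,0],[0,0,0,-0.339,0],[0,0,0,-0.339,0],[0,0,0,-0.339,0],[0,0,0,-0.339,0],[0,0,0,-0.339,0],[0,0,0,-0.339,0],[0,0,0,-0.339,0]]}}

```text
t: 4.1
eef_pos: [584.9, 56.3, 199.3]
eef_rot: [-0.0, 0.086, 0.996, -0.0]
wrist_force: [0.6, 0.7, 0.4]
gripper_width: 0.001
grip_force: 0.0
```

{"op": "carry_out", "data": {"commands": [[0,0,0.2,0,0],[0,0,0.2,0,0],[0,0,0.2,0,0],[0,0,0.2,0,0],[0,0,0.1,0,0],[0,0,0.07,0,0],[0,0,0,0,0],[0,0,0,0,0]]}}

```text
t: 5.1
eef_pos: [585.7, 56.7, 103.4]
eef_rot: [0.001, 0.088, 0.996, 0.0]
wrist_force: [0.1, 0.4, -0.2]
gripper_width: 0.004
grip_force: 0.0
```

Run:
```python
from h import *
n=shot('scene','s1')
print(bot.get_obs()['eef_pos'])
x,y,w,h=230,140,180,145;a=cv2.imread('pics/s1.png')[y:y+h,x:x+w]
cv2.imwrite('pics/s1c.png',cv2.resize(a,None,fx=4,fy=4,interpolation=2))
```

```text
[585.70975192  56.72983667 103.40752657]
```

View pics/s1c.png

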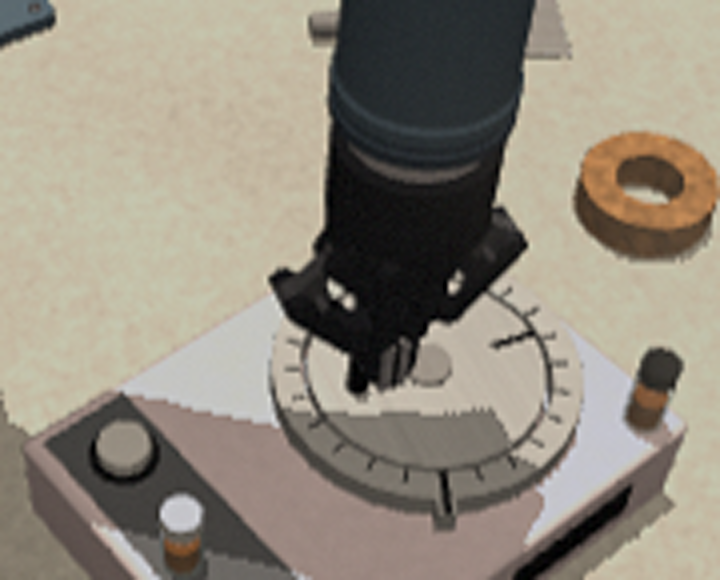

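The finger (crop ≈ (390,365)) stands on the far side of the peg (≈(357,375)), clear of it. Now closing the gap and sweeping the arc.

{"op": "carry_out", "data": {"commands": [[0.05,0,0,0,0],[0.05,0,0,0,0],[0.043,-0.015,0,0.2,0],[0.043,-0.015,0,0.2,0],[0.043,-0.015,0,0.2,0],[0.043,-0.015,0,0.2,0],[0.043,-0.015,0,0.2,0],[0.043,-0.015,0,0.2,0]]}}

```text
t: 6.15
eef_pos: [548.1, 60.9, 102.9]
eef_rot: [0.0, 0.38, 0.925, -0.0]
wrist_force: [-0.9, -0.5, 0.1]
gripper_width: -0.002
grip_force: 0.0
```

{"op": "carry_out", "data": {"commands": [[0.043,-0.015,0,0.2,0],[0.043,-0.015,0,0.2,0],[0.043,-0.015,0,0.2,0],[0.043,-0.015,0,0.2,0],[0.043,-0.015,0,0.2,0],[0.043,-0.015,0,0.2,0],[0.043,-0.015,0,0.2,0],[0,0,0,0,0]]}}

```text
t: 7.15
eef_pos: [525.1, 82.3, 103.0]
eef_rot: [0.0, 0.672, 0.74, -0.0]
wrist_force: [-0.6, -0.4, -0.4]
gripper_width: 0.003
grip_force: 0.0
```

Run:
```python
from h import *
n=shot('scene','s2')
o=bot.get_obs();print(o['eef_pos'],o['eef_rot'],o['wrist_force'],o['joint_positions'])
x,y,w,h=230,140,180,145;a=cv2.imread('pics/s2.png')[y:y+h,x:x+w]
cv2.imwrite('pics/s2c.png',cv2.resize(a,None,fx=4,fy=4,interpolation=2))
```

```text
[525.3184748   82.03179226 102.93883896] [ 1.58474557e-04  6.72116505e-01  7.40445391e-01 -2.47098514e-05] [ 0.50488424  0.56333105 -0.39397534] [ 0.21105235  0.53928571 -0.58210821  1.90287184  0.3985195   0.81581616
 -0.48726306]
```

View pics/s2c.png

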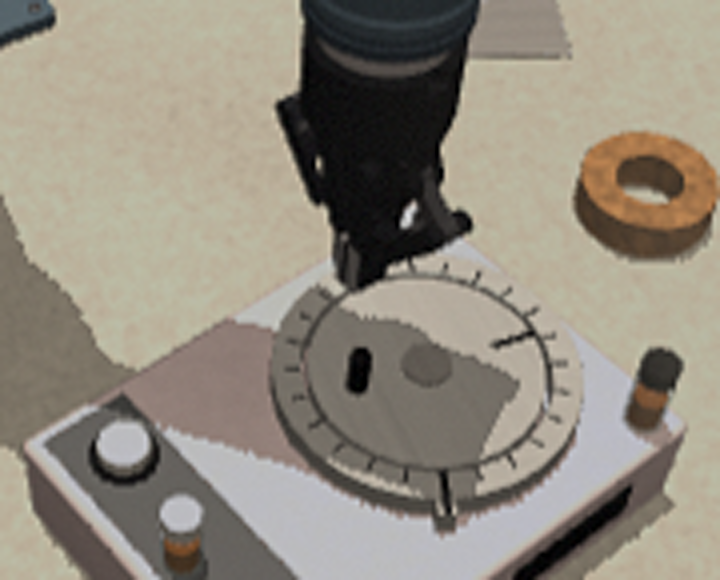

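Run:
```python
from h import *
S=load('s2')
f=lambda X:((proj(S,X)-[230,140])*4).round()
print('tcp1',f([585.7,56.7,103.4]),'tcp2',f([525.3,82,103]),'tcp2 z88',f([525.3,82,88]),'peg top',f([559,62,118]),'peg foot',f([559,62,88]),'c',f([566.5,103.5,88]))
```

```text
tcp1 [375. 408.] tcp2 [349. 313.] tcp2 z88 [347. 330.] peg top [356. 352.] peg foot [352. 386.] c [422. 364.]
```

The picture shows the dial unmoved (peg still at crop (358,352)) and the fingertip, at (355,288), higher than projected (349,313): the tip seems to be some 20 mm above its reported height and passed over the peg. I'm probing its height gently over the clear dial face.

{"op": "carry_out", "data": {"commands": [[0,0,0.02,0,0],[0,0,0.02,0,0],[0,0,0.02,0,0],[0,0,0.02,0,0],[0,0,0.02,0,0],[0,0,0.01,0,0],[0,0,0,0,0],[0,0,0,0,0]]}}

```text
t: 8.2
eef_pos: [525.6, 81.9, 91.8]
eef_rot: [0.0, 0.673, 0.74, 0.0]
wrist_force: [0.2, 0.3, -0.1]
gripper_width: 0.001
grip_force: 0.0
```

Run:
```python
from h import *
shot('scene','s3');shot('top','t3')
o=bot.get_obs();print(o['eef_pos'],o['wrist_force'],o['gripper_width'])
a=cv2.imread('pics/s3.png')[170:230,290:370];b=cv2.imread('pics/t3.png')[125:230,205:335]
a=cv2.resize(a,(640,480),interpolation=2)[:, :400];b=cv2.resize(b,(396,320),interpolation=2)
c=np.zeros((480,800,3),np.uint8);c[:,:400]=a;c[:320,404:]=b;cv2.imwrite('pics/c3.png',cv2.convertScaleAbs(c,alpha=1.5,beta=15))
for X in ([525.3,82,92],):print((proj(load('s3'),X)-[290,170])*8,proj(load('t3'),X))
```

```text
[525.55115798  81.92665378  91.84583245] [-1.08945787  0.61365106 -0.4006342 ] 0.003047884756639185
[216.00125042 410.94572032] [260.11489883 193.37108967]
```

View pics/c3.png

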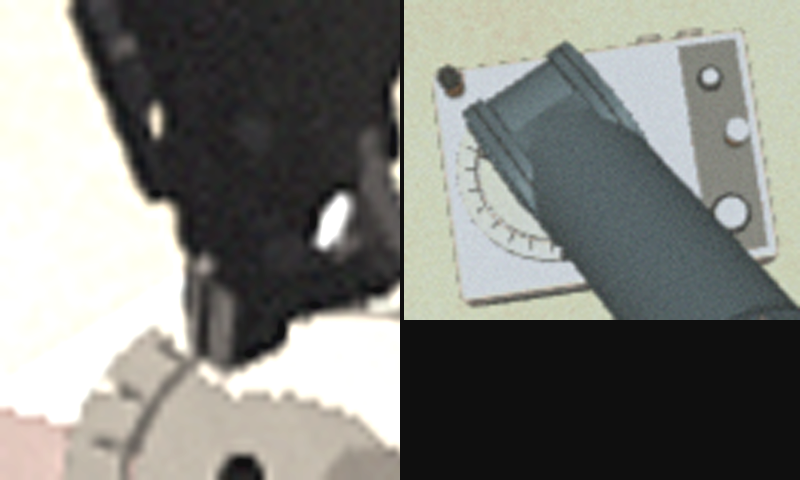

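Tip seen at crop (215,365) where (216,411) was projected: again about 20 mm high, no contact. I keep lowering slowly, watching the force.

{"op": "carry_out", "data": {"commands": [[0,0,0.01,0,0],[0,0,0.01,0,0],[0,0,0.01,0,0],[0,0,0.01,0,0],[0,0,0.01,0,0],[0,0,0.01,0,0],[0,0,0,0,0],[0,0,0,0,0]]}}

```text
t: 9.3
eef_pos: [525.6, 81.9, 85.8]
eef_rot: [0.0, 0.673, 0.74, 0.0]
wrist_force: [-1.5, 0.5, -0.6]
gripper_width: 0.002
grip_force: 0.0
```

The reported 85.8 mm is below the dial face without contact, so the tip is really about 20 mm higher than reported. I return behind the peg and go in lower (reported 80).

{"op": "carry_out", "data": {"commands": [[0,0,-0.15,0,0],[0,0,-0.15,0,0],[0,0,0,0,0],[-0.078,0.144,0,0,0],[-0.078,0.144,0,0,0],[-0.078,0.144,0,0,0],[-0.078,0.144,0,0,0],[0,0,0,0,0]]}}

```text
t: 10.3
eef_pos: [587.1, 55.2, 115.3]
eef_rot: [-0.0, 0.674, 0.739, 0.0]
wrist_force: [0.0, -0.2, -0.3]
gripper_width: -0.002
grip_force: 0.0
```

{"op": "carry_out", "data": {"commands": [[0,0,0,-0.325,0],[0,0,0,-0.325,0],[0,0,0,-0.325,0],[0,0,0,-0.325,0],[0,0,0,-0.325,0],[0,0,0,-0.325,0],[0,0,0,-0.325,0],[0,0,0,-0.325,0]]}}

```text
t: 11.3
eef_pos: [585.3, 56.5, 115.6]
eef_rot: [-0.0, 0.085, 0.996, -0.0]
wrist_force: [-0.0, -0.0, -0.0]
gripper_width: -0.002
grip_force: 0.0
```

{"op": "carry_out", "data": {"commands": [[0,0,0.07,0,0],[0,0,0.07,0,0],[0,0,0.06,0,0],[0,0,0.06,0,0],[0,0,0.05,0,0],[0,0,0.05,0,0],[0,0,0,0,0],[0,0,0,0,0]]}}

```text
t: 12.3
eef_pos: [585.9, 56.3, 79.9]
eef_rot: [0.0, 0.088, 0.996, 0.0]
wrist_force: [0.8, -0.8, 0.0]
gripper_width: -0.001
grip_force: 0.0
```

Now approach, then arc 0.5 rad, and look.

{"op": "carry_out", "data": {"commands": [[0.05,0,0,0,0],[0.05,0,0,0,0],[0.043,-0.015,0,0.2,0],[0.043,-0.015,0,0.2,0],[0.043,-0.015,0,0.2,0],[0.043,-0.015,0,0.2,0],[0.043,-0.015,0,0.2,0],[0,0,0,0,0]]}}

```text
t: 13.3
eef_pos: [553.1, 58.6, 79.9]
eef_rot: [0.0, 0.331, 0.943, -0.0]
wrist_force: [0.1, -0.8, 0.3]
gripper_width: 0.001
grip_force: 0.1
```

Run:
```python
from h import *
shot('scene','s4')
o=bot.get_obs();print(o['eef_pos'],o['wrist_force'])
S=load('s4');a=cv2.imread('pics/s4.png')[185:275,290:390]
cv2.imwrite('pics/s4c.png',cv2.resize(a,None,fx=6,fy=6,interpolation=2))
print((proj(S,o['eef_pos']+[0,0,20])-[290,185])*6)
c=np.array([566.5,103.5])
for a in (1.388,.888,.688): print(a,(proj(S,[*(c+67.5*np.array([np.cos(a),np.sin(a)])),88])-[290,185])*6)
```

```text
[553.19770907  58.81959397  79.90576196] [-0.34574448 -1.49431377  0.88186281]
[154.11870387 281.87205615]
1.388 [437.71681613 225.83489096]
0.888 [459.7363962  297.00421124]
0.688 [455.76526503 326.01647277]
```

View pics/s4c.png

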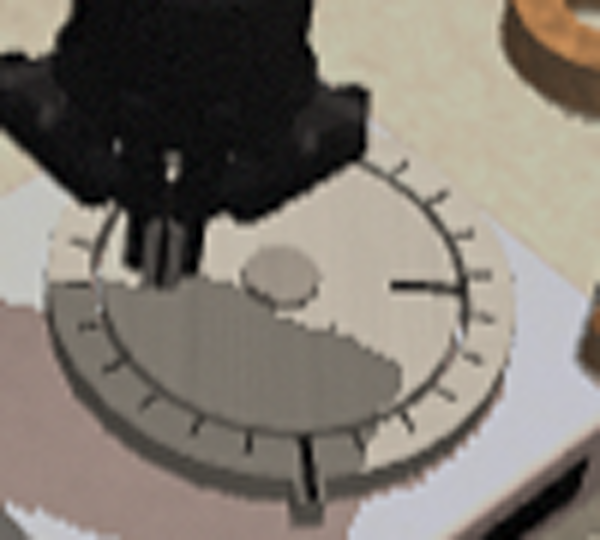

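It works: the index's outer end is now at crop (463,292), i.e. about 0.47 rad turned. Continue 1.3 rad.

{"op": "carry_out", "data": {"commands": [[0.043,-0.015,0,0.2,0],[0.043,-0.015,0,0.2,0],[0.043,-0.015,0,0.2,0],[0.043,-0.015,0,0.2,0],[0.043,-0.015,0,0.2,0],[0.043,-0.015,0,0.2,0],[0.043,-0.015,0,0.2,0],[0.043,-0.015,0,0.2,0]]}}

```text
t: 14.35
eef_pos: [525.0, 80.6, 79.5]
eef_rot: [-0.0, 0.674, 0.739, -0.001]
wrist_force: [-1.9, -2.5, 0.8]
gripper_width: -0.0
grip_force: 1.4
```

{"op": "carry_out", "data": {"commands": [[0.043,-0.015,0,0.2,0],[0.043,-0.015,0,0.2,0],[0.043,-0.015,0,0.2,0],[0.043,-0.015,0,0.2,0],[0.021,-0.0075,0,0.1,0],[0,0,0,0,0],[0,0,0,0,0],[0,0,0,0,0]]}}

```text
t: 15.35
eef_pos: [520.9, 101.0, 79.7]
eef_rot: [-0.0, 0.821, 0.571, -0.0]
wrist_force: [-1.6, -1.6, -0.4]
gripper_width: 0.0
grip_force: 0.7
```

```bash
cat > ang.py <<'E'
from h import *
import sys
# unwarp scene view of the dial plane (z=88) to a metric top view; angle of dark index vs dark line
def run(fn):
    S=shot('scene',fn); c=np.array([567.6,104.2]);
    c=np.array([568.6,104.2]) # scene-camera estimate
    g=cv2.cvtColor(S['color'],cv2.COLOR_RGB2GRAY).astype(np.float32)
    def prof(r0,r1,a0,a1):
        A=np.arange(a0,a1,.004);r=np.arange(r0,r1,1.)
        m=np.array([[proj(S,[c[0]+q*np.cos(a),c[1]+q*np.sin(a),88]) for q in r] for a in A],np.float32)
        v=cv2.remap(g,m[...,0],m[...,1],cv2.INTER_LINEAR).mean(1)
        w=np.clip(np.median(v)*.75-v,0,None); k=w.argmax(); s=abs(A-A[k])<.12
        return (A[s]*w[s]).sum()/w[s].sum(),v.min(),np.median(v)
    print('index',prof(44,63,-1.2,.6),'line',prof(73,84,-.8,-.2))
    o=bot.get_obs();print(o['eef_pos'],o['wrist_force'])
    # rectified view, 4 px/mm
    H=np.array([proj(S,[c[0]+y,c[1]+x,88]) for x,y in((-60,-10),(40,-10),(40,90),(-60,90))],np.float32)
    M=cv2.getPerspectiveTransform(H,np.float32([(500,500),(0,500),(0,0),(500,0)]))
    cv2.imwrite(f'pics/{fn}r.png',cv2.warpPerspective(S['color'][:,:,::-1],M,(500,500),flags=cv2.INTER_CUBIC))
run(sys.argv[1])
E
python3 ang.py s5
```

```text
index (np.float64(-0.292113858072852), np.float32(21.78572), np.float32(120.02606)) line (np.float64(-0.5140967208939716), np.float32(23.91433), np.float32(172.33282))
[520.89905203 101.00122691  79.70775011] [-2.00566994 -0.99416983 -0.53119717]
```

Remaining ≈ 0.22 rad; push 0.19 gently.

{"op": "carry_out", "data": {"commands": [[0.021,-0.008,0,0.1,0],[0.021,-0.008,0,0.1,0],[0.021,-0.008,0,0.1,0],[0.017,-0.006,0,0.08,0],[0,0,0,0,0],[0,0,0,0,0],[0,0,0,0,0],[0,0,0,0,0]]}}

```text
t: 16.4
eef_pos: [521.9, 109.7, 79.9]
eef_rot: [0.0, 0.872, 0.49, 0.0]
wrist_force: [-1.1, 0.5, 0.1]
gripper_width: 0.001
grip_force: 0.4
```

```bash
python3 ang.py s6
```

```text
index (np.float64(-0.5041032350596065), np.float32(19.18421), np.float32(125.59958)) line (np.float64(-0.5141148866533931), np.float32(23.796965), np.float32(171.99316))
[521.86040373 109.70859794  79.86516621] [-0.9814743   0.01686757 -0.05574047]
```

View pics/s6r.png

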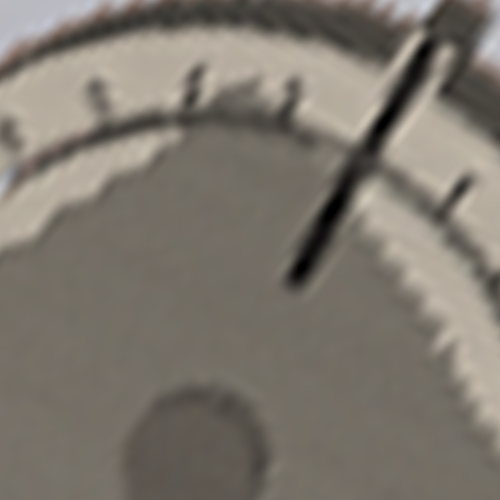

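The rectified view shows the index (297,275)→(352,178) continuing straight into the collar line (368,150)→(432,45): they meet. Back off the peg, rise, and go over the large key.

{"op": "carry_out", "data": {"commands": [[-0.05,0,0,0,0],[-0.1,0,0,0,0],[0,0,-0.2,0,0],[0,0,-0.3,0,0],[-0.331,0.225,-0.1,0,0],[-0.331,0.225,0,0,0],[-0.331,0.225,0,0,0],[-0.331,0.225,0,0,0]]}}

```text
t: 17.45
eef_pos: [521.6, -65.0, 139.9]
eef_rot: [0.0, 0.872, 0.49, 0.0]
wrist_force: [0.6, -0.7, -0.2]
gripper_width: -0.001
grip_force: 0.0
```

{"op": "carry_out", "data": {"commands": [[0,0,0,0.3,0],[0,0,0,0.3,0],[0,0,0,0.3,0],[0,0,0,0.3,0],[0,0,0,0.3,0],[0,0,0,0.3,0],[0,0,0,0,0],[0,0,0,0,0]]}}

```text
t: 18.45
eef_pos: [521.8, -63.3, 139.8]
eef_rot: [0.0, 0.998, 0.064, 0.0]
wrist_force: [-0.4, -0.6, 0.4]
gripper_width: 0.001
grip_force: 0.0
```

```bash
python3 ang.py s7
python3 - <<'E'
from h import *
o=bot.get_obs();print(o['eef_rot'],o['joint_positions'])
E
```

```text
index (np.float64(-0.5078110248310576), np.float32(27.357113), np.float32(177.00092)) line (np.float64(-0.5141233431696244), np.float32(24.564363), np.float32(176.0482))
[521.83188887 -63.20315633 139.80153686] [-0.31906973  0.47409079  0.2144774 ]
[6.59082106e-06 9.97985706e-01 6.34391935e-02 1.50587157e-05] [ 0.19503131  0.41386819 -0.20026061  1.9106642   0.10890034  0.82737241
 -1.50640989]
```

Aligned within 0.01 rad, unit unmoved. Now down towards the key.

{"op": "carry_out", "data": {"commands": [[0,0,0.15,0,0],[0,0,0.15,0,0],[0,0,0.15,0,0],[0,0,0.1,0,0],[0,0,0.06,0,0],[0,0,0.04,0,0],[0,0,0,0,0],[0,0,0,0,0]]}}

```text
t: 19.5
eef_pos: [522.3, -63.0, 75.1]
eef_rot: [0.0, 0.998, 0.062, 0.0]
wrist_force: [-0.7, -0.6, -0.9]
gripper_width: -0.001
grip_force: 0.0
```

Run:
```python
from h import *
S=shot('scene','s8');o=bot.get_obs();print(o['eef_pos'],o['wrist_force'])
a=cv2.imread('pics/s8.png')[205:305,210:310];cv2.imwrite('pics/s8c.png',cv2.resize(a,None,fx=6,fy=6,interpolation=2))
print((proj(S,o['eef_pos']+[0,0,20])-[210,205])*6,(proj(S,[522,-63,84])-[210,205])*6)
```

```text
[522.30131056 -63.04630068  75.16179402] [ 0.27216511 -0.28924473  0.02465131]
[297.64488974 251.93691936] [298.65635973 269.36274612]
```

View pics/s8c.png

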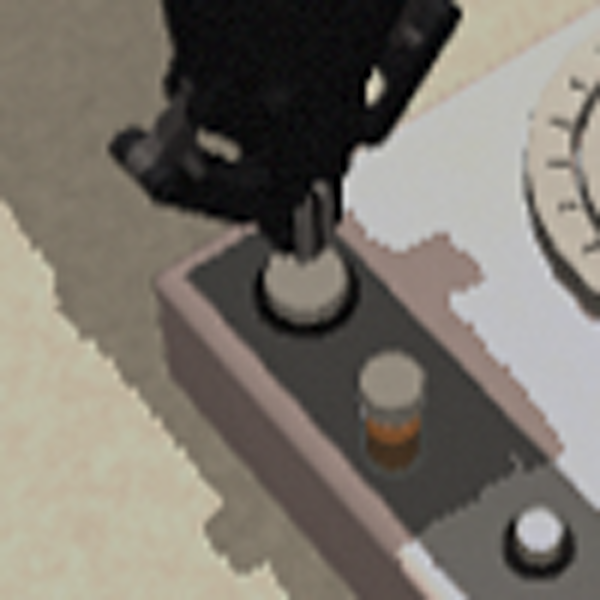

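The tip (≈(310,250)) hangs just above the large key (centre ≈(305,282)), clear of vial and collar. Lowering by small steps.

{"op": "carry_out", "data": {"commands": [[0,0,0.02,0,0],[0,0,0.02,0,0],[0,0,0.02,0,0],[0,0,0.01,0,0],[0,0,0.01,0,0],[0,0,0.01,0,0],[0,0,0,0,0],[0,0,0,0,0]]}}

```text
t: 20.55
eef_pos: [522.0, -63.0, 65.8]
eef_rot: [0.0, 0.998, 0.062, 0.0]
wrist_force: [0.1, -0.0, 0.4]
gripper_width: -0.005
grip_force: 0.0
```

{"op": "carry_out", "data": {"commands": [[0,0,0.01,0,0],[0,0,0.01,0,0],[0,0,0.01,0,0],[0,0,0,0,0],[0,0,0,0,0],[0,0,0,0,0],[0,0,0,0,0],[0,0,0,0,0]]}}

```text
t: 21.55
eef_pos: [521.9, -63.0, 62.8]
eef_rot: [0.0, 0.998, 0.062, -0.0]
wrist_force: [-0.5, 0.2, 0.2]
gripper_width: -0.003
grip_force: 0.0
```

{"op": "carry_out", "data": {"commands": [[0,0,0.01,0,0],[0,0,0.01,0,0],[0,0,0,0,0],[0,0,0,0,0],[0,0,0,0,0],[0,0,0,0,0],[0,0,0,0,0],[0,0,0,0,0]]}}

```text
t: 22.55
eef_pos: [522.0, -63.0, 60.8]
eef_rot: [0.0, 0.998, 0.062, -0.0]
wrist_force: [-0.0, -0.1, 0.5]
gripper_width: -0.0
grip_force: 0.0
```

{"op": "carry_out", "data": {"commands": [[0,0,0.01,0,0],[0,0,0.01,0,0],[0,0,0.01,0,0],[0,0,0,0,0],[0,0,0,0,0],[0,0,0,0,0],[0,0,0,0,0],[0,0,0,0,0]]}}

```text
t: 23.55
eef_pos: [522.0, -63.0, 57.8]
eef_rot: [0.0, 0.998, 0.062, -0.0]
wrist_force: [-1.3, -0.6, 0.8]
gripper_width: 0.001
grip_force: 0.0
```

{"op": "carry_out", "data": {"commands": [[0,0,0.01,0,0],[0,0,0.01,0,0],[0,0,0,0,0],[0,0,0,0,0],[0,0,0,0,0],[0,0,0,0,0],[0,0,0,0,0],[0,0,0,0,0]]}}

```text
t: 24.55
eef_pos: [522.0, -63.0, 55.8]
eef_rot: [0.0, 0.998, 0.062, 0.0]
wrist_force: [-0.6, 0.0, 0.1]
gripper_width: -0.001
grip_force: 0.0
```

{"op": "carry_out", "data": {"commands": [[0,0,0.01,0,0],[0,0,0.01,0,0],[0,0,0.01,0,0],[0,0,0,0,0],[0,0,0,0,0],[0,0,0,0,0],[0,0,0,0,0],[0,0,0,0,0]]}}

```text
t: 25.55
eef_pos: [522.0, -63.0, 52.8]
eef_rot: [0.0, 0.998, 0.062, 0.0]
wrist_force: [0.4, 0.2, -0.2]
gripper_width: -0.002
grip_force: 0.0
```

Run:
```python
from h import *
S=shot('scene','s9');a=load('s8')['color'].mean(2).astype(int);b=S['color'].mean(2).astype(int);z=load('scene0')['color'].mean(2).astype(int)
for r in range(238,264):print(r,a[r,252:272:2],b[r,252:272:2],z[r,252:272:2])
```

```text
238 [ 13  15  12  12  20  15  65   4 195 190] [ 21   8  12   8  12  20  10  13  65 193] [160 153 159 169 117 172 171 169 170 168]
239 [ 18  13  12  10  50  19  63   3 178 191] [ 15  20  13  15  15  17  13  13 115 192] [151 158 175 135  83 149 172 172 170 170]
240 [ 12  15  15  14  67  19  63   1 129 192] [ 20  22  12  10   9  14  14  12 166 191] [152 173 152  86  83  93 173 171 170 169]
241 [ 24  13   9   6  67  27  65  16 132 191] [ 18  21  11  13  15  21  17   7 175 191] [167 163  85  84  86  83 150 172 170 169]
242 [ 76  12  13   5  63  27  63  84 133 169] [ 20  17  15  12  12  33  56   6 131 169] [163 121  86  85  86  86  91 170 170 169]
243 [ 99  15  12  12  62  34  63 124 135 128] [ 17  13  13  11  16  15  81  10 134 127] [120  84  86  86  86  85  82 154 171 171]
244 [ 61  33  16  12  62  37  59  85 136 132] [ 12  12  11  14  14  24  63  11 136 130] [ 83  86  86  82  91  91  84 110 173 171]
245 [ 62  53  14   9  61  38  57  57 124 134] [ 18  12   9  10  35  42  64  17 124 135] [ 86  87  83 123 135 134 113  83 150 173]
246 [ 62  64  33   3  59  36  96  57  83 135] [ 15  12  11  
[... 1369 characters left out ...]
1 53 83 90 92 79 18 31 64] [65 10 51 83 91 91 80 19 29 63] [92 13 47 73 77 79 70 18 22 89]
258 [64 29 12 55 78 78 40  7 54 62] [64 30  7 54 79 78 39  9 54 63] [91 41 12 47 69 68 35 11 61 89]
259 [65 57 16  6 20  5  7 35 63 61] [63 58 12  5 22  7  3 36 63 63] [90 80 18 16 28 17 12 28 91 89]
260 [62 65 40 27 19 19 35 64 64 64] [62 64 42 28 18 21 36 65 62 62] [89 91 60 27 17 16 50 68 89 86]
261 [60 63 65 56 49 47 64 64 63 64] [61 62 64 57 47 44 62 61 63 62] [87 88 91 67 57 58 90 90 89 88]
262 [60 63 64 63 63 63 62 61 61 62] [60 59 63 63 65 66 64 62 63 65] [86 89 87 89 91 90 90 87 86 89]
263 [80 61 62 63 63 63 62 62 62 62] [81 59 62 63 62 64 61 62 62 62] [106  88  87  88  86  88  87  89  88  87]
```

The image rows show the tip's near corner at row 254, still ~2 px (≈5 mm) above the key's top. Continue.

{"op": "carry_out", "data": {"commands": [[0,0,0.01,0,0],[0,0,0.01,0,0],[0,0,0.01,0,0],[0,0,0.01,0,0],[0,0,0,0,0],[0,0,0,0,0],[0,0,0,0,0],[0,0,0,0,0]]}}

```text
t: 26.6
eef_pos: [522.0, -63.0, 48.8]
eef_rot: [0.0, 0.998, 0.062, 0.0]
wrist_force: [0.1, 0.7, 3.2]
gripper_width: 0.0
grip_force: 1.8
```

Contact, 3.2 N: about half-way down. Press on.

{"op": "carry_out", "data": {"commands": [[0,0,0.01,0,0],[0,0,0.01,0,0],[0,0,0.005,0,0],[0,0,0,0,0],[0,0,0,0,0],[0,0,0,0,0],[0,0,0,0,0],[0,0,0,0,0]]}}

```text
t: 27.6
eef_pos: [522.1, -63.0, 46.6]
eef_rot: [0.0, 0.998, 0.062, 0.0]
wrist_force: [-1.3, 0.6, 7.5]
gripper_width: -0.001
grip_force: 3.9
```

{"op": "carry_out", "data": {"commands": [[0,0,0.005,0,0],[0,0,0.003,0,0],[0,0,0,0,0],[0,0,0,0,0],[0,0,0,0,0],[0,0,0,0,0],[0,0,0,0,0],[0,0,0,0,0]]}}

```text
t: 28.6
eef_pos: [522.1, -63.1, 46.4]
eef_rot: [0.0, 0.998, 0.062, 0.0]
wrist_force: [-3.6, 0.1, 16.8]
gripper_width: 0.002
grip_force: 7.7
```

Force climbs steeply with no further travel: the key is on its stop. Release.

{"op": "carry_out", "data": {"commands": [[0,0,-0.02,0,0],[0,0,-0.03,0,0],[0,0,-0.05,0,0],[0,0,-0.15,0,0],[0,0,-0.3,0,0],[0,0,-0.4,0,0],[0,0,-0.3,0,0],[0,0,0,0,0]]}}

```text
t: 29.6
eef_pos: [523.8, -63.1, 173.4]
eef_rot: [0.0, 0.998, 0.062, 0.003]
wrist_force: [0.0, 0.0, -0.3]
gripper_width: 0.0
grip_force: 0.0
```

```bash
python3 ang.py s10
python3 - <<'E'
from h import *
a=load('s7')['color'].astype(int);b=load('s10')['color'].astype(int);z=load('scene0')['color'].astype(int)
# key, vials, small key patches vs start: brightness-thresholded centroid
for n,(u,v,r,t) in {'key':(261,250,9,120),'vialcap':(275,268,6,120),'small':(300,292,6,120)}.items():
    for i in (z,b):
        p=i[v-r:v+r,u-r:u+r].mean(2)>t; y,x=np.nonzero(p); print(n,len(x),(x.mean()-r+u).round(2),(y.mean()-r+v).round(2))
E
```

```text
index (np.float64(-0.5078953936548753), np.float32(27.760382), np.float32(175.21004)) line (np.float64(-0.5140505375167482), np.float32(23.594994), np.float32(174.29865))
[522.5577484  -63.11593255 171.78017454] [-0.78815418 -1.50125401 -1.11210861]
key 152 260.92 248.84
key 130 261.29 248.91
vialcap 79 274.7 267.96
vialcap 69 274.75 268.06
small 44 299.36 292.91
small 46 299.37 292.74
```

Key is up, dial and collar still agree, nothing else moved, and the tool is clear. Handing in.

```bash
python3 -c "
from workcell import bot
print(bot.hand_in())"
```

```text
the job is handed in; nothing more can be done
None
```

The job is handed in at about 30 s: I turned the dial until its index met the collar's long line (within about 0.01 rad in the last picture), took the finger off the peg, then pressed the large key to its stop and let it up; my checks showed the collar line, small key and vial between the keys unmoved, though I did not check the other bystanders again, and my first sweep at the peg missed by passing over it.

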